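Move the clip-on pipe thermometer to the mixer tap's spout

TASK

The clip-on dial thermometer is on the spout of the cold tap. Pull it off and push it down onto the spout of the mixer tap, the one with two levers, until its spring arms snap past the pipe and it sits fully home with the dial facing up; slide it along so that it rests against the collar at the outlet end, and let go. The spouts are springy: never bend either of them more than about 3 cm at the outlet, and leave the other things on the bench where they are.

Things in the scene. Friction and masses are not known exactly. Their poses are not given: they have to be found in the camera images.
- thermo: clip-on pipe thermometer, 0.1 kg: a black case, round white dial on top, and under it a saddle and two spring arms that hug a 22 mm pipe from above. Origin: midway along the case, on the axis of the pipe it hugs (the saddle rests on the pipe 11 mm above it); x along the pipe, z up out of the dial. Either way round (x or -x) will do. Home = origin on the pipe's axis, where it slides with 2 to 4 N
- thermo_case (a point): centre of the thermometer's case, 23 mm above thermo's origin; same axes. The case is 60 mm along x, 44 mm along y, 18 mm high. Grip it across y, a finger on each long side; nothing of the arms stands wider than the case
- thermo_lips (a point): midway between the arms' round lips, 7 mm below thermo's origin. The lips run along x, 17.6 mm apart; each spreads 2.2 mm to pass a pipe's widest point. Pushing on or pulling off takes 11 to 18 N, most with thermo's origin about 11 mm above the pipe's axis; below 7 mm it springs home and the force drops, then rises again when home. Arms end 7 mm lower, 34 mm apart
- mixer_collar (a point): mixer tap (two chrome pillars 150 mm apart joined by a bar, a lever on each): on the spout's axis, at the collar face that looks back to the tap. x points along the spout towards the tap, z up; it moves with the spout. The collar (34 mm diameter, nozzle below) lies at x = -24 to 0 mm, bare tube at x = 0 to 280 mm. With the thermometer against the collar, thermo's origin is at x = +30 mm
- cold_collar (a point): cold tap (one chrome pillar with one lever): the same point of its spout, which is the same tube and collar, same axes. The thermometer starts home on this spout, its origin 55 to 145 mm from the collar face (x). The taps behind both spouts stand 175 mm high
- mixer_tube (a point): middle of the mixer's spout, on its axis, 160 mm from the collar face; a straight level chrome tube, 22 mm diameter, axis 130 mm above the bench; axes as mixer_collar. The spout springs up and down about the tap 320 mm behind the collar face, 60 Nm per rad: pressed at the collar it sinks 1.4 mm per newton, so it gives way 14 to 25 mm before the clip snaps on; half as much 90 mm further back
- tray_l: yellow developing tray 280 x 230 x 58 mm on the bench under the spout on the left; origin: centre of its underside
- tray_r: the same tray under the spout on the right
- tongs_a: bystander: bamboo print tongs 190 mm long, lying in the left tray
- tongs_b: bystander: bamboo print tongs 190 mm long, lying on the bench between the trays
- jug: bystander: clear measuring jug, 100 mm diameter, 140 mm high
- dev_bottle: bystander: amber bottle, 76 mm diameter, 170 mm high
- fix_bottle: bystander: black bottle, 68 mm diameter, 140 mm high
- timer: bystander: grey darkroom timer 50 x 75 x 32 mm
- reel: bystander: white film reel 64 mm diameter, 43 mm high
- loupe: bystander: black focusing loupe 48 mm diameter, 58 mm high
There are look-alikes about, which are no part of the job. What is shaped like the thermo but purple is not meant.

How it is judged:
By the outcome, as a careful person would: the job done as asked, in the order asked, and still so for the second after the job is handed in, with the robot touching nothing.
It also fails if it takes over 42 s, if anything falls off the work surface, if the arm or the gripper's body presses on something with over 40 N, if the wrist force passes 120 N, or if a joint passes its speed limit or range.

ROBOT

A 7-joint arm with a two-finger parallel gripper is mounted at the origin on the work surface. World frame = base frame: x ahead of the robot, y to its left, z up, the work surface at z = 0. Lengths are in mm, angles in degrees, forces in N, time in s.
With the tool pointing down it reaches from about 425 to 1025 mm from the base axis. Payload 9.4 kg.
Tool frame: the origin (TCP) lies between the finger pads; the fingertips stand 14 mm ahead of it and the grasp point (between the pads) lies 5 mm behind it; z points along the fingers, y is the line along which they close (so a half turn about z gives the same grasp; the last joint's range is limited). The gripper opens to 93 mm and grips with 3 to 60 N. Pads are 15 mm wide; open, the fingers measure 128 mm over their backs; the gripper's body (75 mm by 188 mm) begins 65 mm behind the grasp point.
Start: joints at [-79.853, 34.337, -0.143, 91.639, 0.103, 54.024, -4.572], TCP at [182.041, 701.773, 206.718] pointing down, gripper open.
Joint ranges: [-147.43, 147.43], [-19.82, 112.94], [-74.19, 73.91], [6.32, 146.72], [-59.91, 239.91], [6.04, 106.73], [-150.56, 150.56]. Speed limits (degrees/s): [127.2, 127.2, 172.46, 172.46, 180, 180, 180].

INTERFACE

Orientations are given as a 3x3 rotation matrix whose columns are the frame's x, y, z axes.
In Python, from cell import telemetry, grab_frame, camera_params, arm gives the robot as it stands.
- The arm moves only by the tool move_arm, never from a script. Its argument "motion" is one flat list of numbers, 4 for each row, row after row: the shift along the tool's x, y, z in mm, then the turn about the tool's z in rad. In form: [dx, dy, dz, spin, dx, dy, dz, spin, ...]. A call has 1 to 20 rows; each row shifts and turns the commanded pose from where the row before left it, along the tool's axes as they then stand; what a row does not reach is not made up. A row lasts 1/10 s, in which the tool goes at most 50 mm and 8.59 degrees, less where a joint would pass 70% of its speed; a pose out of reach is approached as far as the arm can. A call is refused whole if a number of a shift passes 50 or a number of a turn 0.15, either way. A call with a gripper value outside its range is refused whole. "claw" is the finger opening in mm, from 0 to 93, set as the call begins (left out, the last holds). The fingers move at their own pace and stop on an object; "force" is the grip in N (left out, the last holds). Time passes only in rows, so rows that do not move let the fingers close. It gives the time, the measured TCP pose, the force, the opening and the grip force at its end, in the units of the state.
- telemetry.read_state(): the state, without advancing time (a new reading comes with each control period).
- grab_frame(name): name is "side" or "top"; returns the picture (480x640x3 uint8, red, green, blue); there is no depth.
- camera_params(name): a dict with "vertical_fov" (degrees; the focal length in pixels is half the picture's height over the tangent of half this angle, whatever the lens; pixels are square), "cx", "cy" (the principal point, pixels), "R" (3x3) and "t" (3): a world point X has camera coordinates R X + t. Camera axes: x right, y down, z forward; pixel columns grow to the right and rows downward; lengths in mm; the calibration is good to about 2 mm. A picture is of the moment at which its call begins. camera_params takes no time and is no camera call.
- arm.sign_off(): hands the job in; it is judged then, once.
The state is a dict: "clock": time; "q": joint angles; "qd": joint speeds; "joint_efforts": joint torques, N m; "tool_pos": TCP position; "tool_rot": TCP orientation; "contact_force": force on the tool from outside, world axes, zero at the start; "moment": the same for the moment, N m; "width": opening from 0.0 (shut) to 1.0 (fully open); "grasp_force": force on a finger pad.
Only numpy, scipy, OpenCV 4.12 (cv2) and the standard library are available. Lean on these libraries where they do the work, as an engineer would, in place of code of your own. Each camera call takes 0.05 s, during which the arm holds its last target. There are 200 camera calls.

## Working session

There is one attempt and no reset: what is moved stays moved. The work goes in short steps, Python scripts to look and compute and a tool call to move; the robot and the scene stay as the last step left them, time stands still between calls to the robot, and variables do not carry over. Pictures are saved under pics/ and viewed, at most 10 in all, crops included, and the job is handed in when it is done.

Besides the shell and the picture viewer there is one more tool, called after "Emit:" as name(argument=value, ...) on one line, values as JSON. move_arm: Moves the arm, as the interface text tells. Its arguments: {"type":"object","properties":{"motion":{"type":"array","items":{"type":"number"}},"claw":{"type":"number"},"force":{"type":"number"}},"required":["motion"]}

```bash
mkdir -p pics; python3 - <<'E'
from cell import telemetry, grab_frame, camera_params
import cv2,numpy as np
for n in("side","top"):
    cv2.imwrite(f"pics/{n}0.png",grab_frame(n)[:,:,::-1]); print(n,camera_params(n))
s=telemetry.read_state();print(s)
E
```

```text
side {'vertical_fov': 46.26913083723791, 'cx': 328.775816758815, 'cy': 248.30279715091567, 'R': array([[ 0.97424005, -0.2249127 , -0.01644995],
       [-0.18702256, -0.76504367, -0.61622297],
       [ 0.12601144,  0.60342561, -0.78739993]]), 't': array([-576.49552216,  164.17638504, 1193.80939112])}
top {'vertical_fov': 57.176870171744525, 'cx': 310.11118848504265, 'cy': 239.87218847124728, 'R': array([[-0.01837961, -0.99967194,  0.01783817],
       [-0.99187801,  0.01598467, -0.12618439],
       [ 0.12585786, -0.02001251, -0.99184641]]), 't': array([7.84945936e-01, 5.88145118e+02, 1.23993553e+03])}
{'clock': 0.1, 'q': array([-79.85331301,  34.37889517,  -0.14680365,  91.67408314,
         0.10205838,  54.02476599,  -4.57402364]), 'qd': array([ 0.01907029, -0.1292384 ,  0.08592146, -0.11180496, -0.07258879,
        0.06269592,  0.0343047 ]), 'joint_efforts': array([ 5.79738436e-03, -7.66553307e+01,  1.50201727e+00, -2.52937710e+01,
       -5.24180511e-02,  1.36221014e-02,  5.38899280e-05]), 'tool_pos': array([181.91850538, 701.3541504 , 205.97326295]), 'tool_rot': array([[-9.67974873e-01,  2.51046982e-01, -2.41002874e-04],
       [ 2.51047078e-01,  9.67973960e-01, -1.33300745e-03],
       [-1.01362992e-04, -1.35082078e-03, -9.99999083e-01]]), 'contact_force': array([ 0.78300838, -0.23159569,  0.53298072]), 'moment': array([ 0.02413576,  0.01838964, -0.00958977]), 'grasp_force': 0.0, 'width': 1.001504139850603}
```

View pics/side0.png

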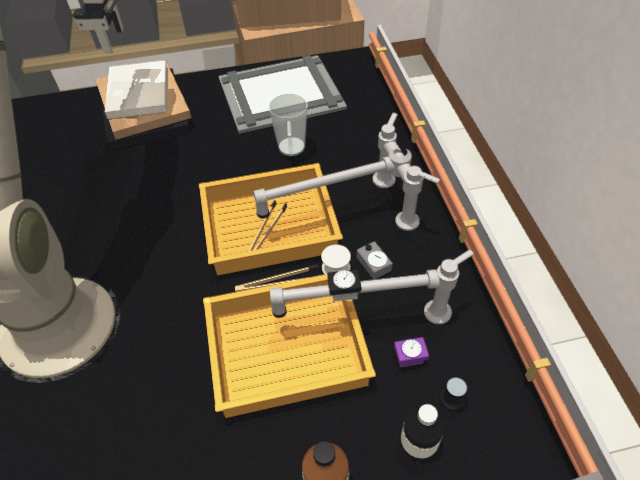

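View pics/top0.png

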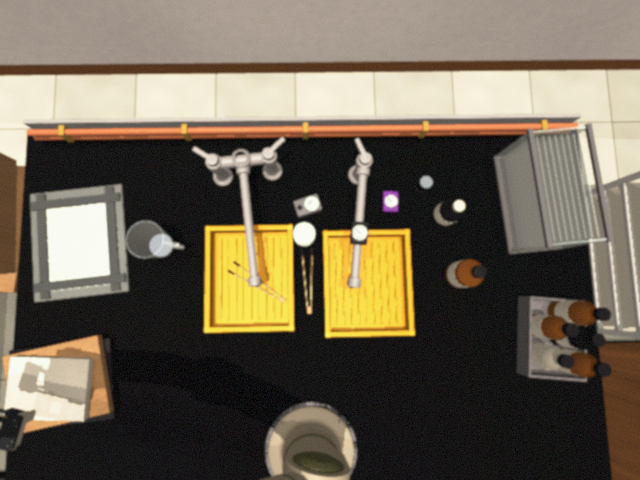

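The top view shows the mixer spout on the left, with its collar at about (254,281). The cold spout is on the right, with its collar at (354,281) and the thermometer on it at (359,233). In the side view the thermometer is at (344,283), with the white reel just behind it. I'll zoom in on both views.

```bash
cat > h.py <<'E'
import numpy as np,cv2
from cell import telemetry, grab_frame, camera_params
C={n:camera_params(n) for n in("side","top")}
def ray(n,u,v):
    c=C[n];f=240/np.tan(np.radians(c["vertical_fov"]/2))
    R=np.array(c["R"]);o=-R.T@c["t"];d=R.T@np.array([(u-c["cx"])/f,(v-c["cy"])/f,1]);return o,d
def onz(n,u,v,z):
    o,d=ray(n,u,v);return o+d*(z-o[2])/d[2]
def tri(us,ut):
    o1,d1=ray("side",*us);o2,d2=ray("top",*ut)
    s=np.linalg.lstsq(np.c_[d1,-d2],o2-o1,rcond=None)[0]
    a,b=o1+s[0]*d1,o2+s[1]*d2;return (a+b)/2,np.linalg.norm(a-b)
def proj(n,X):
    c=C[n];f=240/np.tan(np.radians(c["vertical_fov"]/2));p=np.array(c["R"])@X+c["t"];return f*p[0]/p[2]+c["cx"],f*p[1]/p[2]+c["cy"]
E
python3 - <<'E'
import cv2
t=cv2.imread("pics/top0.png")[140:300,225:385];cv2.imwrite("pics/topc.png",cv2.resize(t,(600,600),interpolation=cv2.INTER_CUBIC)) 
s=cv2.imread("pics/side0.png")[120:330,240:470];cv2.imwrite("pics/sidec.png",cv2.resize(s,(657,600),interpolation=cv2.INTER_CUBIC))
E
```

```text
(no output)
```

View pics/topc.png

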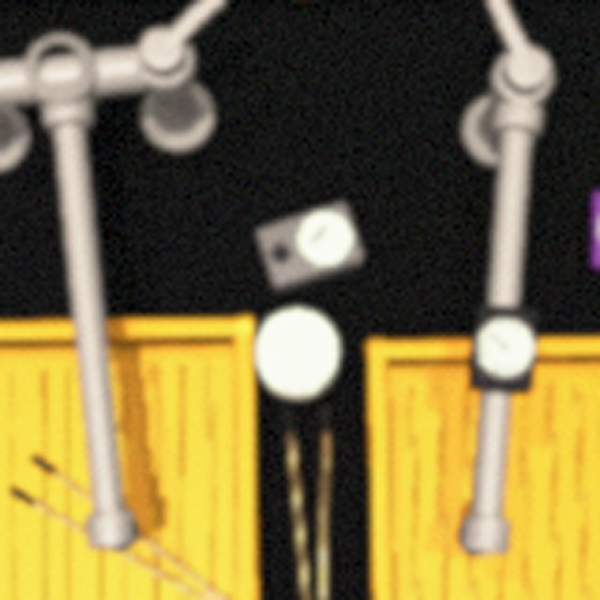

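View pics/sidec.png

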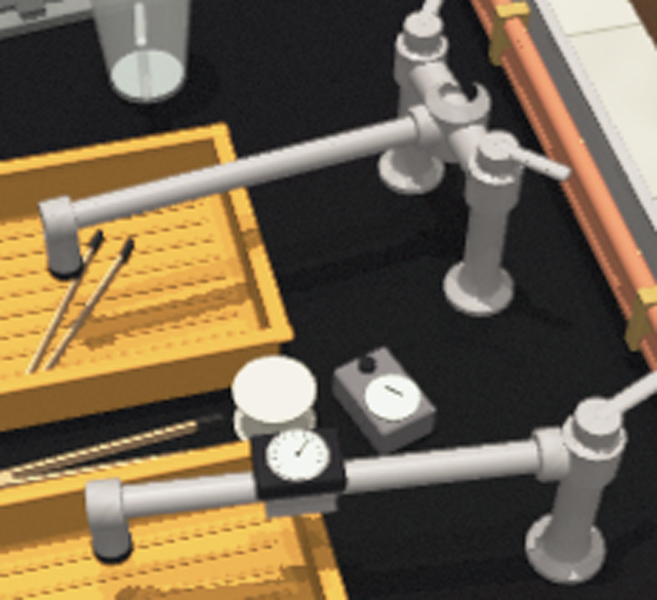

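The crops show both spouts clearly. The mixer collar face is near top-crop (108,512) and the cold one near (486,515). The thermometer case spans about 470–536 by 312–390 in the top crop, and the dial is at side-crop (298,455). Next I'll measure both tube axes with masks.

```bash
python3 - <<'E'
from h import *
im=cv2.imread("pics/top0.png");hsv=cv2.cvtColor(im,cv2.COLOR_BGR2HSV)
g=((hsv[...,1]<90)&(hsv[...,2]>75)).astype(np.uint8)
def axis(rows,u0):
    P=[];W=[]
    u=u0
    for r in rows:
        c=np.where(g[r,int(u)-9:int(u)+10])[0]+int(u)-9
        if len(c)<3 or len(c)>10: continue
        u=c.mean();W.append((r,len(c),round(u,1)));P.append(onz("top",u,r,130))
    P=np.array(P);m=P[:,:2].mean(0);d=np.linalg.svd(P[:,:2]-m)[2][0];d*=np.sign(d[0])
    print("mean",m,"dir",d,"deg",np.degrees(np.arctan2(d[1],d[0])),"res",np.std((P[:,:2]-m)@[-d[1],d[0]]));print(W[::6]);return m,d
res={}
res["mix"]=axis(range(182,270),244); res["cold"]=axis(list(range(182,218))+list(range(248,268)),361)
# dial centre
gray=im.min(2)
def blob(name,img,x0,x1,y0,y1,th):
    m=np.zeros(img.shape[:2],np.uint8);m[y0:y1,x0:x1]=img[y0:y1,x0:x1].min(2)>th
    n,l,s,c=cv2.connectedComponentsWithStats(m);i=1+s[1:,4].argmax();print(name,s[i],c[i]);return c[i]
dt=blob("dial top",im,352,368,223,243,170)
si=cv2.imread("pics/side0.png")
ds=blob("dial side",si,330,360,268,292,170)
print("tri",tri(ds,dt),"top162",onz("top",*dt,162),"side162",onz("side",*ds,162))
for nm,(x,y),st in(("mixcol",(108,508),(72,206)),("coldcol",(486,512),(118,498))):
    a=(225+x/3.75-.37,140+y/3.75-.37); b=(240+st[0]/2.857,120+st[1]/2.857)
    print(nm,onz("top",*a,141),onz("side",*b,136))
for nm,w in (("mix",244),("cold",354)):
    # grey width per row near collar
    c0=252 if nm=="mix" else 355
    print(nm,[(r,int(g[r,c0-12:c0+14].sum())) for r in range(266,292)])
# reel top
r=blob("reel",im,285,320,215,255,170);print(onz("top",*r,43))
E
```

```text
mean [618.48358732 158.32542127] dir [0.9945101  0.10464067] deg 6.00646416421938 res 0.6123775179413304
[(182, 10, np.float64(243.5)), (188, 10, np.float64(244.5)), (194, 10, np.float64(244.5)), (200, 10, np.float64(245.5)), (206, 10, np.float64(246.5)), (212, 10, np.float64(246.5)), (218, 10, np.float64(247.5)), (224, 10, np.float64(248.5)), (230, 9, np.float64(249.0)), (236, 8, np.float64(249.5)), (242, 7, np.float64(250.0)), (248, 7, np.float64(251.0)), (254, 8, np.float64(251.5)), (260, 7, np.float64(252.0)), (266, 8, np.float64(252.5))]
mean [ 622.72263096 -140.04085035] dir [ 0.99388139 -0.11045266] deg -6.341409881798449 res 0.5177607442191556
[(185, 10, np.float64(361.5)), (191, 10, np.float64(361.5)), (197, 10, np.float64(360.5)), (203, 10, np.float64(360.5)), (209, 10, np.float64(359.5)), (215, 10, np.float64(359.5)), (251, 8, np.float64(356.5)), (257, 7, np.float64(356.0)), (263, 8, np.float64(355.5))]
dial top [353 225  15  15 181] [359.51381215 232.0718232 ]
dial side [334 270  21  18 286] [343.82867133 278.65384615]
tri (array([ 591.27667756, -136.74542049,  163.785012
[... 266 characters left out ...]
41.        ] [ 472.28181645 -125.03190465  136.        ]
mix [(266, 8), (267, 7), (268, 7), (269, 7), (270, 7), (271, 7), (272, 7), (273, 8), (274, 8), (275, 8), (276, 9), (277, 11), (278, 11), (279, 13), (280, 13), (281, 13), (282, 12), (283, 12), (284, 11), (285, 9), (286, 0), (287, 0), (288, 0), (289, 0), (290, 0), (291, 0)]
cold [(266, 7), (267, 7), (268, 7), (269, 7), (270, 7), (271, 7), (272, 7), (273, 8), (274, 8), (275, 8), (276, 8), (277, 9), (278, 10), (279, 11), (280, 11), (281, 12), (282, 12), (283, 12), (284, 12), (285, 11), (286, 11), (287, 3), (288, 0), (289, 0), (290, 0), (291, 0)]
reel [293 222  22  24 413] [303.61985472 233.46246973]
[606.32403359   9.18053031  43.        ]
```

Emit:
move_arm(motion=[-5, -6, -30, 0, -30, -35, -10, 0, -30, -35, 0, 0, -30, -35, 0, 0, -30, -35, 0, 0, -30, -35, 0, 0, -30, -35, 0, 0, -30, -35, 0, 0, -30, -35, 0, 0, -30, -35, 0, 0, -30, -35, 0, 0, -30, -35, 0, 0, -30, -35, 0, 0, -30, -35, 0, 0, -30, -35, 0, 0, -30, -35, 0, 0, -30, -35, 0, 0, -30, -35, 0, 0, -30, -35, 0, 0, -30, -35, 0, -0.142], claw=75)

```text
clock: 2.1
tool_pos: [570.6, -93.7, 246.5]
tool_rot: [[-0.994, 0.11, -0.0], [0.11, 0.994, 0.0], [0.0, 0.0, -1.0]]
contact_force: [0.8, 1.1, -0.4]
width: 0.804
grasp_force: 0.0
```

Emit:
move_arm(motion=[-8, -15, 10, 0, -8, -15, 20, 0, 0, 0, 20, 0, 0, 0, 0, 0, 0, 0, 0, 0])

```text
clock: 2.6
tool_pos: [582.5, -123.4, 196.7]
tool_rot: [[-0.994, 0.111, -0.001], [0.111, 0.994, 0.0], [0.001, 0.0, -1.0]]
contact_force: [-0.3, 1.1, 0.6]
width: 0.804
grasp_force: 0.0
```

```bash
cat > go.py <<'E'
import sys
from h import *
s=telemetry.read_state();R=s["tool_rot"];p=s["tool_pos"]
print(s["clock"],"pos",p.round(1),"F",s["contact_force"].round(1),"w",round(s["width"]*93,1),"g",round(float(s["grasp_force"]),1),"yaw_y",np.degrees(np.arctan2(R[1,1],R[0,1])).round(2))
if len(sys.argv)>3: print("tool move",(R.T@(np.array(list(map(float,sys.argv[1:4])))-p)).round(1))
E
python3 go.py 591 -137 148
```

```text
2.6 pos [ 582.5 -123.4  196.7] F [-0.3  1.1  0.6] w 74.7 g 0.0 yaw_y 83.61
tool move [-10.  -12.6  48.7]
```

Emit:
move_arm(motion=[-5, -6, 0, 0, -5, -6.6, 0, 0, 0, 0, 0, 0, 0, 0, 16, 0, 0, 0, 16, 0, 0, 0, 16, 0, 0, 0, 0, 0, 0, 0, 0, 0])

```text
clock: 3.4
tool_pos: [591.4, -137.4, 149.1]
tool_rot: [[-0.994, 0.112, -0.0], [0.112, 0.994, -0.0], [0.0, -0.0, -1.0]]
contact_force: [0.3, 0.4, 0.6]
width: 0.807
grasp_force: 0.0
```

```bash
python3 go.py 591 -137 148; python3 - <<'E'
from h import *
a=cv2.resize(grab_frame("side")[230:330,270:410,::-1],(700,500),interpolation=cv2.INTER_CUBIC)
cv2.imwrite("pics/g1.png",a)
E
```

```text
3.4 pos [ 591.4 -137.4  149.1] F [0.3 0.4 0.6] w 75.0 g 0.0 yaw_y 83.59
tool move [0.4 0.3 1.1]
```

View pics/g1.png

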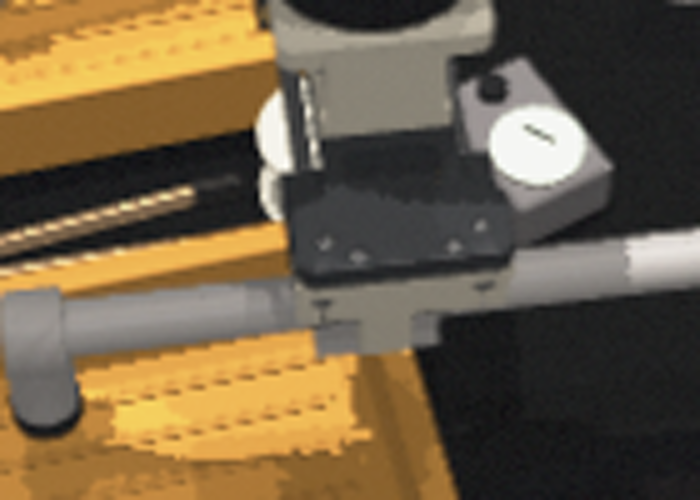

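The gripper straddles the case centrally: the finger bracket is over the arms, at about crop (375,300). Closing.

Emit:
move_arm(motion=[0, 0, 0, 0, 0, 0, 0, 0, 0, 0, 0, 0, 0, 0, 0, 0, 0, 0, 0, 0, 0, 0, 0, 0], claw=30, force=45)

```text
clock: 4.05
tool_pos: [591.3, -137.2, 148.8]
tool_rot: [[-0.994, 0.111, 0.0], [0.111, 0.994, 0.0], [-0.0, 0.0, -1.0]]
contact_force: [0.7, 0.2, 0.4]
width: 0.345
grasp_force: 0.3
```

```bash
python3 go.py 591 -137 148
```

```text
4.05 pos [ 591.3 -137.2  148.8] F [0.7 0.2 0.4] w 32.1 g 0.3 yaw_y 83.61
tool move [0.3 0.1 0.8]
```

```bash
python3 go.py; python3 - <<'E'
from h import *
a=cv2.resize(grab_frame("side")[160:340,240:480,::-1],(800,600),interpolation=cv2.INTER_CUBIC)
cv2.imwrite("pics/g2.png",a)
E
```

```text
4.05 pos [ 591.3 -137.2  148.8] F [0.7 0.2 0.4] w 32.1 g 0.3 yaw_y 83.61
```

View pics/g2.png

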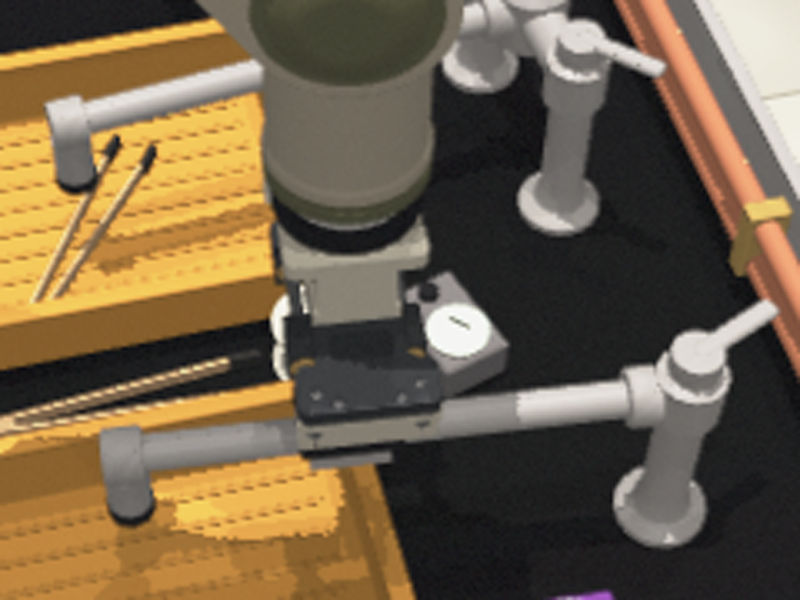

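Emit:
move_arm(motion=[0, 0, 0, 0, 0, 0, 0, 0])

```text
clock: 4.3
tool_pos: [591.3, -137.3, 148.7]
tool_rot: [[-0.994, 0.111, 0.0], [0.111, 0.994, 0.0], [-0.0, 0.0, -1.0]]
contact_force: [-0.6, 0.6, 0.6]
width: 0.324
grasp_force: 0.4
```

```bash
python3 go.py; python3 - <<'E'
from h import *
for n,z in(("side",0),("top",0)):
    print(n,[tuple(np.round(proj(n,np.array(P)),1)) for P in((591,-137,130),(591,-137,162),(591,-159,153),(591,-115,153),(561,-134,153),(621,-140,153))])
f=grab_frame("top")[190:290,290:430,::-1]
cv2.imwrite("pics/g3.png",cv2.resize(f,(700,500),interpolation=cv2.INTER_CUBIC))
E
```

```text
4.3 pos [ 591.3 -137.3  148.7] F [-0.6  0.6  0.6] w 30.1 g 0.4 yaw_y 83.6
side [(np.float64(343.3), np.float64(288.9)), (np.float64(343.3), np.float64(279.4)), (np.float64(346.1), np.float64(291.6)), (np.float64(340.6), np.float64(273.0)), (np.float64(327.5), np.float64(284.0)), (np.float64(359.0), np.float64(280.3))]
top [(np.float64(358.0), np.float64(233.7)), (np.float64(359.5), np.float64(232.0)), (np.float64(367.4), np.float64(232.4)), (np.float64(350.8), np.float64(232.6)), (np.float64(358.3), np.float64(243.8)), (np.float64(359.9), np.float64(221.3))]
```

View pics/g3.png

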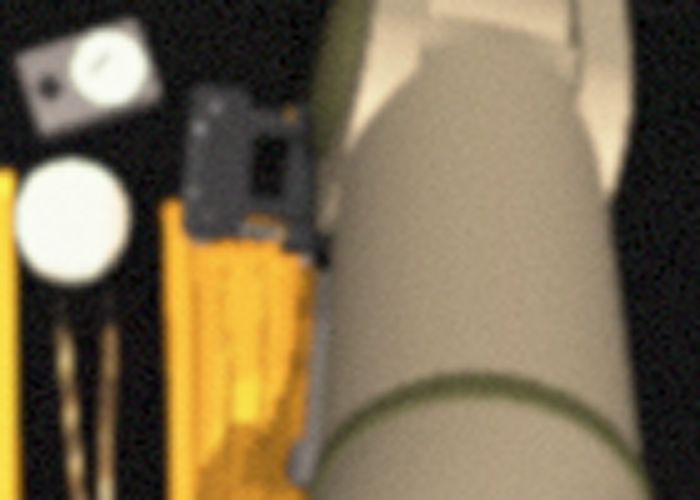

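```bash
python3 - <<'E'
from h import *
for n in("side","top"):
    for P in((628,-43,219),(554,-43,219),(628,-231,219),(554,-231,219),(554,-231,260)): print(n,P,np.round(proj(n,np.array(P)),1))
E
```

```text
side (628, -43, 219) [350.4 219.4]
side (554, -43, 219) [312.6 226.4]
side (628, -231, 219) [377.7 300. ]
side (554, -231, 219) [335.6 308.7]
side (554, -231, 260) [335.4 295.4]
top (628, -43, 219) [324.5 214.7]
top (554, -43, 219) [325.2 244. ]
top (628, -231, 219) [399.3 213.6]
top (554, -231, 219) [400.6 242.8]
top (554, -231, 260) [404.4 240.8]
```

Emit:
move_arm(motion=[0, 0, 0, 0, 0, 0, 0, 0, 0, 0, 0, 0, 0, 0, 0, 0, 0, 0, 0, 0, 0, 0, 0, 0, 0, 0, 0, 0, 0, 0, -30, 0, 0, 0, -40, 0, 0, 0, -40, 0], claw=80)

```text
clock: 5.35
tool_pos: [590.8, -137.3, 259.7]
tool_rot: [[-0.994, 0.112, -0.001], [0.112, 0.994, -0.0], [0.001, -0.0, -1.0]]
contact_force: [0.2, -0.6, 0.1]
width: 0.86
grasp_force: 0.0
```

```bash
python3 go.py; python3 - <<'E'
from h import *
a=cv2.resize(grab_frame("side")[160:340,240:480,::-1],(800,600),interpolation=cv2.INTER_CUBIC)
cv2.imwrite("pics/g4.png",a)
E
```

```text
5.35 pos [ 590.8 -137.3  259.7] F [ 0.2 -0.6  0.1] w 80.0 g 0.0 yaw_y 83.59
```

View pics/g4.png

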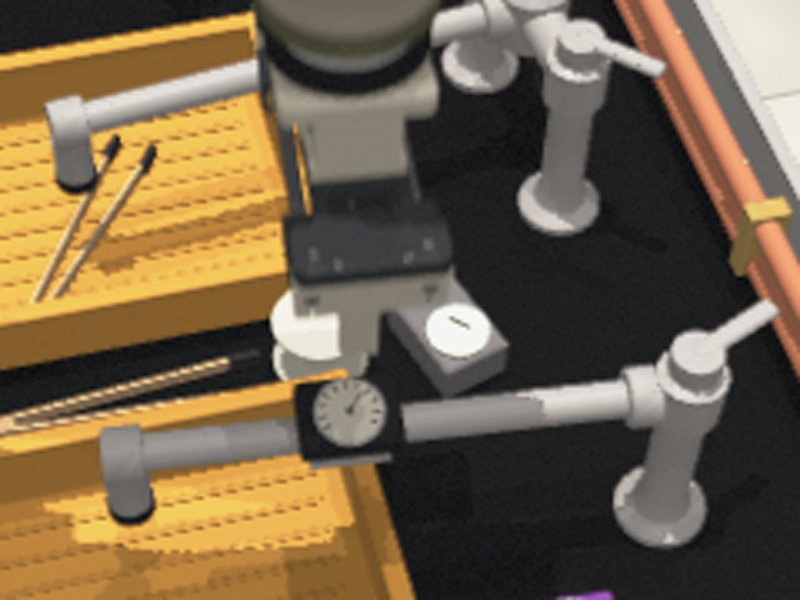

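```bash
python3 - <<'E'
from h import *
for y in(-177,-195,-97,-80):
  for z in(246,276): print(y,z,(np.array(proj("side",np.array((591,y,z))))-[240,160])*3.333)
# both fingers in top view?
print(proj("top",np.array((591,-137,160))))
f=grab_frame("top");cv2.imwrite("pics/g5.png",cv2.resize(f[190:290,290:430,::-1],(700,500)))
E
```

```text
-177 246 [363.68428618 366.79856968]
-177 276 [364.40184542 331.95300719]
-195 246 [372.37478034 394.56464695]
-195 276 [373.32065052 360.01632218]
-97 246 [327.3078708  250.57613844]
-97 276 [327.12468604 214.65919324]
-80 246 [320.01873848 227.28740396]
-80 276 [319.66570518 191.18926344]
(np.float64(359.4343874034859), np.float64(232.10323845075936))
```

The dial now looks rounder and lower, at about crop (350,410), so the thermometer may have rolled on the pipe. I'll move clear and re-measure it.

Emit:
move_arm(motion=[0, 30, -5, 0, 0, 45, 0, 0, 0, 45, 0, 0, 0, 45, 0, 0, 0, 35, 0, 0, 0, 0, 0, 0])

```text
clock: 6.05
tool_pos: [613.5, 68.1, 262.9]
tool_rot: [[-0.995, 0.104, -0.001], [0.104, 0.995, 0.003], [0.001, 0.002, -1.0]]
contact_force: [-0.3, -0.6, -0.4]
width: 0.859
grasp_force: 0.0
```

```bash
python3 go.py; python3 - <<'E'
from h import *
t=grab_frame("top")[:,:,::-1];s=grab_frame("side")[:,:,::-1]
cv2.imwrite("pics/t5.png",t);cv2.imwrite("pics/s5.png",s)
def crop(i,x,y,w,h,k): return cv2.resize(i[y:y+h,x:x+w],(w*k,h*k),interpolation=cv2.INTER_CUBIC)
cv2.imwrite("pics/m5.png",np.vstack([np.hstack([crop(cv2.imread("pics/side0.png"),310,255,66,50,6),crop(s,310,255,66,50,6)]),np.hstack([crop(cv2.imread("pics/top0.png"),327,205,66,50,6),crop(t,327,205,66,50,6)])]))
E
```

```text
6.05 pos [613.5  68.1 262.9] F [-0.3 -0.6 -0.4] w 79.9 g 0.0 yaw_y 84.04
```

View pics/m5.png

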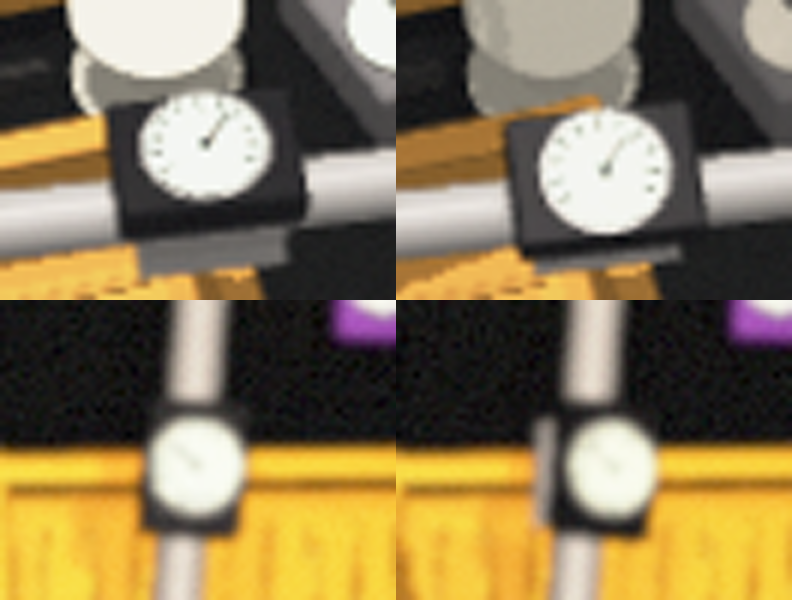

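The thermometer has rolled about 25° on the pipe towards −y: one finger drifted it while closing to 30. I'll come back, push it upright with the −y finger, then close only to just under 44.

Emit:
move_arm(motion=[0, -20, 0, 0, 0, -45, 0, 0, 0, -45, 0, 0, 0, -45, 0, 0, 0, -45, 0, 0, 0, -8, 20, 0, 0, 0, 10, 0, 0, 0, 0, 0, 0, 0, 0, 0], claw=80)

```text
clock: 7.05
tool_pos: [590.4, -144.3, 233.7]
tool_rot: [[-0.994, 0.11, -0.001], [0.11, 0.994, 0.001], [0.001, 0.0, -1.0]]
contact_force: [0.3, -0.3, 0.6]
width: 0.86
grasp_force: 0.0
```

```bash
python3 go.py 590 -145 149
```

```text
7.05 pos [ 590.4 -144.3  233.7] F [ 0.3 -0.3  0.6] w 79.9 g 0.0 yaw_y 83.66
tool move [ 0.3 -0.7 84.7]
```

Emit:
move_arm(motion=[0, 0, 30, 0, 0, 0, 35, 0, 0, 0, 20, 0, 0, 0, 0, 0, 0, 5, 0, 0, 0, 5, 0, 0, 0, 5, 0, 0, 0, 4, 0, 0, 0, 4, 0, 0, 0, 3, 0, 0, 0, 0, 0, 0])

```text
clock: 8.15
tool_pos: [593.4, -118.9, 148.8]
tool_rot: [[-0.994, 0.111, 0.0], [0.111, 0.994, 0.0], [-0.0, 0.0, -1.0]]
contact_force: [-0.4, 0.3, -0.1]
width: 0.861
grasp_force: 0.0
```

```bash
python3 go.py 591 -136.7 149;python3 - <<'E'
from h import *
a=grab_frame("side")[255:305,310:376,::-1]
cv2.imwrite("pics/g6.png",cv2.resize(a,(528,400),interpolation=cv2.INTER_CUBIC))
E
```

```text
8.15 pos [ 593.4 -118.9  148.8] F [-0.4  0.3 -0.1] w 80.1 g 0.0 yaw_y 83.64
tool move [  0.4 -18.   -0.2]
```

View pics/g6.png

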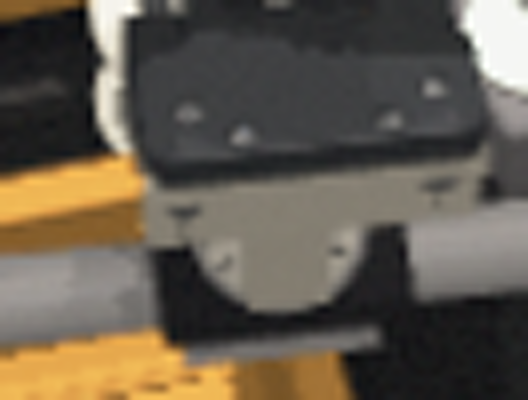

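```bash
python3 - <<'E'
from h import *
for y in(-159,-165,-175,-183):
  for z in(135,145,155,165): print(y,z,((np.array(proj("side",np.array((593,y,z))))-[310,255])*8).round())
E
```

```text
-159 135 [297. 333.]
-159 145 [297. 310.]
-159 155 [298. 286.]
-159 165 [298. 262.]
-165 135 [303. 354.]
-165 145 [303. 331.]
-165 155 [304. 307.]
-165 165 [304. 283.]
-175 135 [313. 389.]
-175 145 [314. 365.]
-175 155 [314. 342.]
-175 165 [315. 318.]
-183 135 [322. 417.]
-183 145 [322. 394.]
-183 155 [323. 370.]
-183 165 [324. 347.]
```

I've used up the picture views, so the rest is numeric. Both the free close to 30 and the contactless sweep fit the fingertips riding higher than the rolled case top. I'll back off, go 22 mm lower, and sweep again while watching the force.

Emit:
move_arm(motion=[0, -10, 0, 0, 0, -16, 0, 0, 0, 0, 0, 0, 0, 0, 8, 0, 0, 0, 8, 0, 0, 0, 6, 0, 0, 0, 0, 0])

```text
clock: 8.9
tool_pos: [589.8, -144.7, 125.4]
tool_rot: [[-0.994, 0.111, -0.002], [0.111, 0.994, 0.0], [0.002, 0.0, -1.0]]
contact_force: [0.0, 1.0, 0.3]
width: 0.861
grasp_force: 0.0
```

```bash
python3 go.py 591 -136.7 127; cat > m.py <<'E'
from h import *
# arms (grey) and dial (white) rows in the side view near the case
im=grab_frame("side");s=im[255:310,325:370].astype(int)
g=(s.max(2)-s.min(2)<30)&(s.min(2)>60)
for r in range(0,55,2): print(255+r,"".join(str(int(v)//26) for v in s[r,::3].mean(1)),int(g[r].sum()))
E
python3 - <<'E'
from h import *
def white(n,x0,x1,y0,y1):
    f=grab_frame(n);m=np.zeros(f.shape[:2],np.uint8);m[y0:y1,x0:x1]=f[y0:y1,x0:x1].min(2)>150
    k,l,s,c=cv2.connectedComponentsWithStats(m)
    return [(s[i].tolist(),c[i].round(1).tolist()) for i in range(1,k) if s[i,4]>8]
print(white("side",325,365,265,300),white("top",345,375,220,245))
E
```

```text
8.9 pos [ 589.8 -144.7  125.4] F [0.  1.  0.3] w 80.0 g 0.0 yaw_y 83.63
tool move [-0.4  8.1 -1.6]
[] []
```

Emit:
move_arm(motion=[0, 6, 0, 0, 0, 6, 0, 0, 0, 4, 0, 0, 0, 4, 0, 0])

```text
clock: 9.4
tool_pos: [592.8, -124.8, 127.0]
tool_rot: [[-0.994, 0.111, 0.0], [0.111, 0.994, -0.0], [-0.0, -0.0, -1.0]]
contact_force: [-0.5, -2.6, 2.6]
width: 0.86
grasp_force: 1.3
```

```bash
python3 go.py; python3 - <<'E'
from h import *
f=grab_frame("side").astype(int)[290:306,330:362]
print(f.mean(2).astype(int)[:, ::4])
E
```

```text
9.4 pos [ 592.8 -124.8  127. ] F [-0.5 -2.6  2.6] w 79.9 g 1.3 yaw_y 83.63
[[127 118 124 123 123 124 124 124]
 [127  84 124 124 124 123 124 123]
 [126  92 124 124 125 124 121 116]
 [124 113 123 124 124 123  97  63]
 [124 115 117 124 124 123  25  23]
 [118 100  72 120 122 123  48  27]
 [ 82  24  24 119 123 123  91  24]
 [106  38  55 120 122 122 108  32]
 [143  77 106 119 123 123  96  31]
 [167 108 107 120 123 122  24  22]
 [168 118 103 121 123 124  19  26]
 [162 134  92 120 122 121  25  25]
 [161 116 101 114 109 114  21  25]
 [115 169 126  93  87 109  24  26]
 [170 169 121  91  85 111  43  24]
 [170 170 105  94  82 107  56  23]]
```

Contact is confirmed: the tool feels 2.6 N and the pad 1.3 N. I'll finish the sweep to upright, re-centre, and close to 43.

Emit:
move_arm(motion=[0, 3, 0, 0, 0, 3, 0, 0, 0, 0, 0, 0])

```text
clock: 9.75
tool_pos: [593.4, -118.8, 126.7]
tool_rot: [[-0.994, 0.111, 0.0], [0.111, 0.994, 0.0], [-0.0, 0.0, -1.0]]
contact_force: [0.1, -0.1, -0.9]
width: 0.858
grasp_force: 0.0
```

```bash
python3 go.py 591 -136.7 127
```

```text
9.75 pos [ 593.4 -118.8  126.7] F [ 0.1 -0.1 -0.9] w 79.8 g 0.0 yaw_y 83.62
tool move [  0.4 -18.   -0.3]
```

Emit:
move_arm(motion=[0, -9, 0, 0, 0, -9, 0, 0, 0, 0, 0, 0, 0, 0, 0, 0, 0, 0, 0, 0, 0, 0, 0, 0, 0, 0, 0, 0, 0, 0, 0, 0], claw=46, force=30)

```text
clock: 10.55
tool_pos: [591.3, -137.1, 126.7]
tool_rot: [[-0.994, 0.111, 0.0], [0.111, 0.994, 0.0], [-0.0, 0.0, -1.0]]
contact_force: [0.4, 0.0, 1.1]
width: 0.495
grasp_force: 0.0
```

```bash
python3 go.py 591 -136.7 127
```

```text
10.55 pos [ 591.3 -137.1  126.7] F [0.4 0.  1.1] w 46.0 g 0.0 yaw_y 83.62
tool move [ 0.3  0.4 -0.3]
```

Emit:
move_arm(motion=[0, 0, 0, 0, 0, 0, 0, 0, 0, 0, 0, 0, 0, 0, 0, 0], claw=40, force=45)

```text
clock: 10.95
tool_pos: [591.3, -137.0, 126.7]
tool_rot: [[-0.994, 0.111, 0.0], [0.111, 0.994, 0.0], [0.0, 0.0, -1.0]]
contact_force: [-0.2, 2.1, -0.2]
width: 0.474
grasp_force: 45.0
```

```bash
python3 go.py 591 -136.7 127
```

```text
10.95 pos [ 591.3 -137.   126.7] F [-0.2  2.1 -0.2] w 44.1 g 45.0 yaw_y 83.61
tool move [ 0.3  0.2 -0.3]
```

The grip is solid: 44.1 mm at 45 N. Now pulling off.

Emit:
move_arm(motion=[0, 0, -4, 0, 0, 0, -4, 0, 0, 0, -4, 0])

```text
clock: 11.25
tool_pos: [590.7, -137.0, 138.2]
tool_rot: [[-0.994, 0.111, -0.001], [0.111, 0.994, 0.0], [0.001, 0.0, -1.0]]
contact_force: [2.6, 2.3, -12.5]
width: 0.47
grasp_force: 45.0
```

```bash
python3 go.py
```

```text
11.25 pos [ 590.7 -137.   138.2] F [  2.6   2.3 -12.5] w 43.7 g 45.0 yaw_y 83.61
```

Emit:
move_arm(motion=[0, 0, -4, 0, 0, 0, -4, 0, 0, 0, -4, 0])

```text
clock: 11.55
tool_pos: [591.7, -138.2, 151.8]
tool_rot: [[-0.994, 0.112, 0.001], [0.112, 0.994, -0.001], [-0.001, -0.001, -1.0]]
contact_force: [-0.6, 0.6, -0.5]
width: 0.471
grasp_force: 45.0
```

```bash
python3 go.py
```

```text
11.55 pos [ 591.7 -138.2  151.8] F [-0.6  0.6 -0.5] w 43.8 g 45.0 yaw_y 83.56
```

Emit:
move_arm(motion=[0, 0, -20, 0, 0, 0, -40, 0, 1, 25, -5, 0, 2, 45, 0, 0, 2, 45, 0, 0, 2, 45, 0, 0, 2, 45, 0, 0, 2, 45, 0, 0, 1, 35, 0, 0, 0, 12, 0, -0.05, 0, 0, 0, -0.11, 0, 0, 0, -0.056, 0, 0, 0, 0, 0, 0, 0, 0])

```text
clock: 12.95
tool_pos: [613.0, 158.0, 216.5]
tool_rot: [[-0.995, -0.101, 0.001], [-0.101, 0.995, -0.0], [-0.001, -0.0, -1.0]]
contact_force: [-0.4, 0.3, -1.8]
width: 0.473
grasp_force: 45.0
```

```bash
python3 go.py 613 157.7 160
```

```text
12.95 pos [613.  158.  216.5] F [-0.4  0.3 -1.8] w 44.0 g 45.0 yaw_y 95.81
tool move [ 0.1 -0.3 56.5]
```

Emit:
move_arm(motion=[0, 0, 20, 0, 0, 0, 25, 0, 0, 0, 15, 0, 0, 0, 0, 0, 0, 0, 0, 0])

```text
clock: 13.45
tool_pos: [612.8, 158.7, 156.2]
tool_rot: [[-0.995, -0.103, 0.0], [-0.103, 0.995, -0.0], [-0.0, -0.0, -1.0]]
contact_force: [-0.0, 0.5, -0.2]
width: 0.472
grasp_force: 45.0
```

```bash
python3 go.py 613 157.7 140
```

```text
13.45 pos [612.8 158.7 156.2] F [-0.   0.5 -0.2] w 43.9 g 45.0 yaw_y 95.9
tool move [-0.1 -1.1 16.2]
```

Emit:
move_arm(motion=[0, 0, 4, 0, 0, 0, 4, 0, 0, 0, 4, 0, 0, 0, 4, 0, 0, 0, 4, 0, 0, 0, 3, 0, 0, 0, 3, 0, 0, 0, 0, 0])

```text
clock: 14.25
tool_pos: [613.9, 157.0, 130.8]
tool_rot: [[-0.995, -0.102, 0.003], [-0.102, 0.995, -0.002], [-0.002, -0.002, -1.0]]
contact_force: [-0.9, -7.2, 11.4]
width: 0.471
grasp_force: 45.0
```

```bash
python3 go.py 613 157.7 127
```

```text
14.25 pos [613.9 157.  130.8] F [-0.9 -7.2 11.4] w 43.8 g 45.0 yaw_y 95.86
tool move [0.8 0.8 3.8]
```

Emit:
move_arm(motion=[0, -1, 0, 0, 0, -0.5, 0, 0, 0, 0, 0, 0])

```text
clock: 14.55
tool_pos: [614.0, 156.8, 130.9]
tool_rot: [[-0.995, -0.103, 0.003], [-0.103, 0.995, -0.0], [-0.003, -0.0, -1.0]]
contact_force: [-0.3, -2.7, 8.8]
width: 0.465
grasp_force: 45.0
```

```bash
python3 go.py 613 157.7 127
```

```text
14.55 pos [614.  156.8 130.9] F [-0.3 -2.7  8.8] w 43.2 g 45.0 yaw_y 95.9
tool move [0.9 1.  3.9]
```

Lateral force fell. I'll shift a little more and keep pushing down.

Emit:
move_arm(motion=[0, -0.7, 0, 0, 0, 0, 2, 0, 0, 0, 3, 0, 0, 0, 3, 0])

```text
clock: 14.95
tool_pos: [613.0, 156.9, 121.9]
tool_rot: [[-0.995, -0.104, 0.001], [-0.104, 0.995, 0.0], [-0.001, 0.0, -1.0]]
contact_force: [-1.9, -2.1, 10.7]
width: 0.469
grasp_force: 45.0
```

```bash
python3 go.py 613 157.7 127
```

```text
14.95 pos [613.  156.9 121.9] F [-1.9 -2.1 10.7] w 43.6 g 45.0 yaw_y 95.96
tool move [-0.1  0.8 -5.1]
```

Emit:
move_arm(motion=[0, 0, 3, 0, 0, 0, 1, 0, 0, 0, 0, 0])

```text
clock: 15.25
tool_pos: [613.0, 156.9, 118.6]
tool_rot: [[-0.995, -0.104, 0.001], [-0.104, 0.995, 0.0], [-0.001, 0.0, -1.0]]
contact_force: [-3.9, -1.6, 14.9]
width: 0.466
grasp_force: 45.0
```

```bash
python3 go.py
```

```text
15.25 pos [613.  156.9 118.6] F [-3.9 -1.6 14.9] w 43.3 g 45.0 yaw_y 95.96
```

Emit:
move_arm(motion=[0, 0, -4, 0, 0, 0, -5, 0, 0, 0, 0, 0, 0, 0, 0, 0])

```text
clock: 15.65
tool_pos: [612.7, 157.0, 126.4]
tool_rot: [[-0.995, -0.104, 0.0], [-0.104, 0.995, -0.0], [-0.0, -0.0, -1.0]]
contact_force: [1.1, -0.9, 0.9]
width: 0.468
grasp_force: 45.0
```

```bash
python3 go.py
```

```text
15.65 pos [612.7 157.  126.4] F [ 1.1 -0.9  0.9] w 43.6 g 45.0 yaw_y 95.97
```

It's home: about 0 N at TCP z 126.4, with a stiff rise below. Now sliding towards the collar.

Emit:
move_arm(motion=[4, 0, 0, 0, 8, 0, 0, 0, 10, 0, 0, 0, 10, 0, 0, 0, 10, 0, 0, 0, 10, 0, 0, 0, 10, 0, 0, 0, 10, 0, 0, 0, 7, 0, 0, 0, 5, 0, 0, 0])

```text
clock: 16.65
tool_pos: [528.4, 148.3, 126.8]
tool_rot: [[-0.995, -0.104, -0.0], [-0.104, 0.995, 0.0], [0.0, 0.0, -1.0]]
contact_force: [0.7, 0.2, -1.2]
width: 0.469
grasp_force: 45.0
```

```bash
python3 go.py
```

```text
16.65 pos [528.4 148.3 126.8] F [ 0.7  0.2 -1.2] w 43.6 g 45.0 yaw_y 95.98
```

Emit:
move_arm(motion=[2, 0, 0, 0, 2, 0, 0, 0, 1, 0, 0, 0])

```text
clock: 16.95
tool_pos: [524.3, 147.8, 126.7]
tool_rot: [[-0.995, -0.104, 0.0], [-0.104, 0.995, 0.0], [-0.0, 0.0, -1.0]]
contact_force: [1.4, -0.1, -0.5]
width: 0.473
grasp_force: 45.0
```

```bash
python3 go.py
```

```text
16.95 pos [524.3 147.8 126.7] F [ 1.4 -0.1 -0.5] w 43.9 g 45.0 yaw_y 95.97
```

Emit:
move_arm(motion=[1.5, 0, 0, 0, 1.5, 0, 0, 0, 1.5, 0, 0, 0])

```text
clock: 17.25
tool_pos: [519.7, 147.3, 126.7]
tool_rot: [[-0.995, -0.104, 0.0], [-0.104, 0.995, 0.0], [-0.0, 0.0, -1.0]]
contact_force: [1.3, -0.2, -0.5]
width: 0.469
grasp_force: 45.0
```

Emit:
move_arm(motion=[1.5, 0, 0, 0, 1.5, 0, 0, 0])

```text
clock: 17.45
tool_pos: [516.6, 147.0, 126.7]
tool_rot: [[-0.995, -0.104, 0.0], [-0.104, 0.995, 0.0], [-0.0, 0.0, -1.0]]
contact_force: [0.5, 1.3, -0.4]
width: 0.467
grasp_force: 45.0
```

Emit:
move_arm(motion=[1, 0, 0, 0, 1, 0, 0, 0])

```text
clock: 17.65
tool_pos: [514.6, 146.8, 126.7]
tool_rot: [[-0.995, -0.104, 0.0], [-0.104, 0.995, 0.0], [-0.0, 0.0, -1.0]]
contact_force: [0.8, 0.6, -1.4]
width: 0.475
grasp_force: 45.0
```

Emit:
move_arm(motion=[1, 0, 0, 0, 1, 0, 0, 0])

```text
clock: 17.85
tool_pos: [512.7, 146.6, 126.8]
tool_rot: [[-0.995, -0.104, 0.0], [-0.104, 0.995, 0.0], [-0.0, 0.0, -1.0]]
contact_force: [0.5, 1.4, -0.0]
width: 0.469
grasp_force: 45.0
```

Emit:
move_arm(motion=[1, 0, 0, 0, 1, 0, 0, 0])

```text
clock: 18.05
tool_pos: [512.2, 146.5, 127.1]
tool_rot: [[-0.995, -0.104, 0.003], [-0.104, 0.995, 0.001], [-0.003, 0.0, -1.0]]
contact_force: [6.8, 0.6, -1.5]
width: 0.473
grasp_force: 45.0
```

```bash
python3 go.py 484 144.2 127
```

```text
18.05 pos [512.2 146.5 127.1] F [ 6.8  0.6 -1.5] w 44.0 g 45.0 yaw_y 95.96
tool move [28.3  0.6 -0. ]
```

It's touching the collar at 6.8 N, and 28 mm past the face matches the 30 mm expected. Now a short lift test, then release.

Emit:
move_arm(motion=[0, 0, -3, 0, 0, 0, -3, 0, 0, 0, 0, 0])

```text
clock: 18.35
tool_pos: [512.6, 146.5, 133.2]
tool_rot: [[-0.995, -0.104, 0.003], [-0.104, 0.995, 0.001], [-0.003, 0.0, -1.0]]
contact_force: [6.5, 1.5, -4.9]
width: 0.472
grasp_force: 45.0
```

```bash
python3 go.py
```

```text
18.35 pos [512.6 146.5 133.2] F [ 6.5  1.5 -4.9] w 43.9 g 45.0 yaw_y 95.95
```

Emit:
move_arm(motion=[0, 0, 3, 0, 0, 0, 3, 0, 0, 0, 0, 0])

```text
clock: 18.65
tool_pos: [512.2, 146.5, 126.8]
tool_rot: [[-0.995, -0.104, 0.003], [-0.104, 0.995, 0.001], [-0.003, 0.0, -1.0]]
contact_force: [4.6, 1.1, -2.0]
width: 0.474
grasp_force: 45.0
```

```bash
python3 go.py
```

```text
18.65 pos [512.2 146.5 126.8] F [ 4.6  1.1 -2. ] w 44.1 g 45.0 yaw_y 95.96
```

The clip pulls the spout up with it, so it's attached. Opening and retreating.

Emit:
move_arm(motion=[0, 0, 0, 0, 0, 0, 0, 0, 0, 0, 0, 0, 0, 0, 0, 0, 0, 0, 0, 0, 0, 0, -20, 0, 0, 0, -35, 0, 0, 0, -40, 0, 0, -25, -20, 0, 0, -45, 0, 0, 0, -45, 0, 0, 0, -45, 0, 0, 0, -45, 0, 0, 0, -30, 0, 0, 0, 0, 0, 0, 0, 0, 0, 0], claw=75)

```text
clock: 20.25
tool_pos: [534.9, -87.7, 241.6]
tool_rot: [[-0.995, -0.103, -0.0], [-0.103, 0.995, 0.0], [0.0, 0.0, -1.0]]
contact_force: [-0.8, 0.1, 0.3]
width: 0.811
grasp_force: 0.0
```

```bash
python3 go.py; python3 - <<'E'
from h import *
def exp(P): return {n:np.round(proj(n,np.array(P)),1) for n in("side","top")}
E=exp((513.5,147.3,162));print(E)
c={}
for n in E:
    f=grab_frame(n);cv2.imwrite(f"pics/f_{n}.png",f[:,:,::-1]);u,v=E[n].astype(int);m=np.zeros(f.shape[:2],np.uint8)
    m[v-15:v+16,u-15:u+16]=f[v-15:v+16,u-15:u+16].min(2)>165
    k,l,s,q=cv2.connectedComponentsWithStats(m);i=1+s[1:,4].argmax();print(n,s[i],q[i]);c[n]=q[i]
    ct=max(cv2.findContours((l==i).astype(np.uint8),0,1)[0],key=len);print(cv2.fitEllipse(ct))
print(tri(c["side"],c["top"]))
# same ellipse on the original dial for comparison
for n,(x,y) in(("side",(344,279)),("top",(359,232))):
    f=cv2.imread(f"pics/{n}0.png");m=np.zeros(f.shape[:2],np.uint8);m[y-11:y+12,x-15:x+16]=f[y-11:y+12,x-15:x+16].min(2)>165
    k,l,s,q=cv2.connectedComponentsWithStats(m);i=1+s[1:,4].argmax();ct=max(cv2.findContours((l==i).astype(np.uint8),0,1)[0],key=len);print("orig",n,cv2.fitEllipse(ct))
E
```

```text
20.25 pos [534.9 -87.7 241.6] F [-0.8  0.1  0.3] w 75.4 g 0.0 yaw_y 95.88
{'side': array([277.2, 181.8]), 'top': array([251. , 263.3])}
side [268 178   9  12  62] [271.79032258 183.69354839]
((271.67010498046875, 183.5789031982422), (6.210355758666992, 11.710693359375), 153.61068725585938)
top [244 257  16  15 191] [251.67539267 264.14136126]
((251.67910766601562, 264.1410827636719), (14.467537879943848, 15.02086353302002), 81.69502258300781)
(array([506.29297966, 145.69559387, 161.21454726]), np.float64(10.152002472775465))
orig side ((343.8286437988281, 278.62054443359375), (16.715139389038086, 20.373043060302734), 92.79541778564453)
orig top ((359.5670471191406, 232.06832885742188), (14.199077606201172, 14.61416244506836), 158.23590087890625)
```

Emit:
move_arm(motion=[0, -30, -20, 0, 0, -45, -20, 0, 0, -45, -10, 0, 0, -45, 0, 0, 0, -45, 0, 0, 0, -45, 0, 0, 0, -30, 0, 0, 0, 0, 0, 0])

```text
clock: 21.15
tool_pos: [564.5, -374.1, 291.1]
tool_rot: [[-0.995, -0.101, -0.001], [-0.101, 0.995, -0.002], [0.001, -0.002, -1.0]]
contact_force: [0.1, -0.3, -0.0]
width: 0.81
grasp_force: 0.0
```

```bash
python3 go.py; python3 - <<'E'
from h import *
c={}
for n,(u,v) in(("side",(277,182)),("top",(251,264))):
    f=grab_frame(n);cv2.imwrite(f"pics/f_{n}.png",f[:,:,::-1])
    for th in (110,140,165):
        m=np.zeros(f.shape[:2],np.uint8);m[v-14:v+15,u-14:u+15]=f[v-14:v+15,u-14:u+15].min(2)>th
        k,l,s,q=cv2.connectedComponentsWithStats(m);i=1+s[1:,4].argmax()
        ct=max(cv2.findContours((l==i).astype(np.uint8),0,1)[0],key=len);print(n,th,s[i],cv2.fitEllipse(ct))
        c[n,th]=cv2.fitEllipse(ct)[0]
for th in(140,165): print(tri(c["side",th],c["top",th]))
print(onz("top",*c["top",165],162),onz("side",*c["side",165],162))
E
```

```text
21.15 pos [ 564.5 -374.1  291.1] F [ 0.1 -0.3 -0. ] w 75.3 g 0.0 yaw_y 95.8
side 110 [268 177  12  13 120] ((273.6495056152344, 183.4400177001953), (9.861326217651367, 13.590394020080566), 139.82223510742188)
side 140 [268 178  12  12 111] ((273.5235290527344, 183.73667907714844), (9.295249938964844, 13.111648559570312), 133.80226135253906)
side 165 [268 178  12  12  99] ((273.36956787109375, 183.67665100097656), (8.560004234313965, 12.961471557617188), 136.4262237548828)
top 110 [243 256  18  17 242] ((251.56463623046875, 264.1835021972656), (16.509891510009766, 16.86438751220703), 106.25814056396484)
top 140 [244 257  16  16 212] ((251.57359313964844, 264.3755798339844), (15.433181762695312, 15.683788299560547), 47.0702018737793)
top 165 [244 257  16  15 193] ((251.61990356445312, 264.1474914550781), (14.520440101623535, 15.127482414245605), 81.44464874267578)
(array([507.93556699, 146.20374969, 159.4785495 ]), np.float64(5.925363188601871))
(array([508.04807614, 146.02054766, 159.9611727 ]), np.float64(6.808106629621825))
[511.31138128 145.82365404 162.        ] [504.48854524 143.72928538 162.        ]
```

Emit:
move_arm(motion=[4, 20, -10, 0, 8, 42, 0, 0, 8, 42, 0, 0, 8, 42, 0, 0, 8, 42, 0, 0, 8, 42, 0, 0, 8, 42, 0, 0, 8, 42, 0, 0, 8, 42, 0, 0, 8, 42, 0, 0, 8, 42, 0, 0, 8, 42, 0, 0, 8, 42, 0, 0, 8, 42, 0, 0, 8, 42, 0, 0, 8, 42, 0, 0, 8, 42, 0, 0, 8, 42, 0, 0, 8, 42, 0, 0, 8, 42, 0, 0])

```text
clock: 23.25
tool_pos: [320.7, 428.5, 302.8]
tool_rot: [[-0.994, -0.108, 0.001], [-0.108, 0.994, 0.001], [-0.001, 0.001, -1.0]]
contact_force: [0.5, 0.8, 0.5]
width: 0.804
grasp_force: 0.0
```

Emit:
move_arm(motion=[8, 42, 0, 0, 8, 42, 0, 0, 8, 42, 0, 0, 4, 20, 0, 0, 0, 0, 0, 0, 0, 0, 0, 0])

```text
clock: 23.85
tool_pos: [279.1, 568.5, 302.2]
tool_rot: [[-0.994, -0.107, 0.0], [-0.107, 0.994, -0.0], [-0.0, -0.0, -1.0]]
contact_force: [-0.5, -0.6, -0.3]
width: 0.811
grasp_force: 0.0
```

```bash
python3 go.py; python3 - <<'E'
from h import *
c={}
for n,(u,v) in(("side",(277,182)),("top",(251,264))):
    f=grab_frame(n);cv2.imwrite(f"pics/e_{n}.png",f[:,:,::-1])
    for th in (140,165):
        m=np.zeros(f.shape[:2],np.uint8);m[v-14:v+15,u-14:u+15]=f[v-14:v+15,u-14:u+15].min(2)>th
        k,l,s,q=cv2.connectedComponentsWithStats(m);i=1+s[1:,4].argmax()
        ct=max(cv2.findContours((l==i).astype(np.uint8),0,1)[0],key=len);print(n,th,s[i],cv2.fitEllipse(ct))
        c[n,th]=cv2.fitEllipse(ct)[0]
for th in(140,165): print(tri(c["side",th],c["top",th]))
# bystanders: change mask between first and last frames outside thermo, top view
a=cv2.imread("pics/top0.png").astype(int);b=cv2.imread("pics/e_top.png").astype(int)
d=(cv2.blur(np.abs(a-b).max(2).astype(np.uint8),(3,3))>35).astype(np.uint8)
k,l,s,q=cv2.connectedComponentsWithStats(d);print([x.tolist() for x in s[1:] if x[4]>15])
E
```

```text
23.85 pos [279.1 568.5 302.2] F [-0.5 -0.6 -0.3] w 75.4 g 0.0 yaw_y 96.16
side 140 [268 176  19  14 206] ((276.95831298828125, 182.5455780029297), (13.209440231323242, 17.918535232543945), 83.068115234375)
side 165 [268 176  19  14 193] ((277.0038757324219, 182.40283203125), (12.584846496582031, 17.548606872558594), 84.04684448242188)
top 140 [244 257  16  16 214] ((251.6190948486328, 264.3808898925781), (15.494217872619629, 15.757015228271484), 45.0)
top 165 [244 257  16  15 195] ((251.668212890625, 264.1317443847656), (14.469828605651855, 15.331326484680176), 86.20716094970703)
(array([511.72479967, 145.90867803, 161.2680792 ]), np.float64(1.9252246248915816))
(array([512.08417383, 145.71145545, 161.88344281]), np.float64(1.4471839644850188))
[[349, 221, 20, 25, 384], [264, 251, 8, 21, 120], [242, 252, 21, 26, 429], [203, 325, 23, 9, 156], [57, 335, 44, 21, 445], [0, 355, 89, 101, 4690], [90, 356, 15, 45, 349], [306, 401, 19, 5, 65], [98, 404, 9, 9, 28], [271, 410, 20, 28, 310], [344, 426, 9, 16, 80], [0, 450, 56, 30, 1139], [341, 453, 6, 9, 34], [293, 454, 30, 26, 319], [327, 472, 29, 8, 143]]
```

The dial is at (512, 146, 161.6). That height matches fully home, its ellipse ratios match a level dial, and it's at the collar. The only changes in the top view are the thermometer, its shadow and the arm. Handing in.

```bash
python3 -c "
from cell import arm;print(arm.sign_off())"
```

```text
the job is handed in; nothing more can be done
None
```

The thermometer is snapped fully home on the mixer spout, dial up and against the collar, and I handed the job in at about 24 s; a first grip attempt rolled it about 25° on the cold spout, which I corrected before pulling it off.

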